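# Find the heavy side of the drum and hold it down

## Task

Lift the clear dust hood off the balancing stand by its knob and set it upright on the middle of the black rubber mat. Then take the crank handle of the drum and turn it slowly, at least half way round from where it stood, feeling which side of the drum is the heavy one. Finish still gripping the crank handle, standing still with the drum's heavy side straight down, and leave the other things on the bench where they are.

Things in the scene. Friction and masses are not known exactly. Their poses are not given: they have to be found in the camera images.
- stand: Balancing stand, fixed, turned only about the vertical: grey plinth 160 (x) x 200 (y) x 15 mm. Origin: centre of the plinth's underside, on the bench. In its frame: drum axle level, along y, 85 mm above the bench; closed drum, 90 mm diameter, 30 mm wide, at y = +10 to +40 mm; bearing post behind it, y = +55 to +81 mm, up to 105 mm tall; crank on the -y side.
- axle (a point): Point on the drum's axle level with the middle of the crank handle: 85 mm above the bench, 45 mm to the stand's -y; axes as the stand. The handle circles it at 32 mm. Bearing friction (0.195 N m, 6 N at the handle) slightly exceeds the pull of the drum's heavy side (at most 0.13 to 0.18 N m, 4 to 5.6 N), so the drum stays where left.
- drum (a joint): Turn of drum and crank about the axle (rad, no end stops). 0: handle straight above the axle; grows as it goes from the top towards the stand's +x: handle at axle point + 32 mm x (sin along stand x, cos along z). One side of the drum is much heavier, unseen, at a new angle to the crank each time; the handle takes more force while that side rises, less while it sinks. The crank is counterbalanced.
- handle: Crank handle: a black round sleeve 15 mm in diameter, 60 mm long (30 mm each way from its origin), lying along the stand's y, turning freely on its pin. Origin: the middle of the sleeve, 55 mm clear of the drum's face. Its own turn about y means nothing.
- hood: Clear plastic dust hood standing loosely over the stand, on its plinth: a box open below, 130 (x) x 180 (y) x 130 mm tall outside, walls 4 mm, 0.4 kg. Origin: centre of its lower rim, 15 mm above the bench at the start. The drum under it reaches 130 mm above the bench: lift the hood at least 120 mm straight up before moving it sideways.
- knob (a point): Middle of the hood's round black knob: head 30 mm in diameter, from 140 to 160 mm above the hood's rim, on a thinner neck; this point lies 150 mm above the rim.
- mat: Thin black rubber mat, fixed on the bench: 230 (x) x 250 (y) mm, 3 mm thick. Origin: centre of its underside.
- lens: A small camera lens standing upright, 58 mm across, 50 mm tall. A bystander; origin at its underside.
- mount_ring: A flat brass ring, 68 mm across, 7 mm thick. A bystander; origin at its underside.
- camera: A black and silver camera body, 134 x 45 x 90 mm, standing upright. A bystander; origin at its underside.
- jar: A closed amber jar, 48 mm across, 60 mm tall. A bystander; origin at its underside.
- driver: A small screwdriver 150 mm long, lying flat. A bystander; origin at its underside, along its length.
- old_lens: A second lens standing upright, 66 mm across, 60 mm tall. A bystander; origin at its underside.
- retainer: A small steel ring, 38 mm across, 6 mm thick. A bystander; origin at its underside.
There are look-alikes about, which are no part of the job. Leave any purple look-alike of the hood alone.

How it is judged:
By the outcome, as a careful person would: the job done as asked, in the order asked, and still so for the second after the job is handed in, while the arm keeps its last pose, push and grip.
It also fails if it takes over 72 s, if anything falls off the work surface, if the arm or the gripper's body presses on something with over 40 N, if the wrist force passes 120 N, or if a joint passes its speed limit or range.

## Robot

A 6-joint arm with a two-finger parallel gripper is mounted at the origin on the work surface. World frame = base frame: x ahead of the robot, y to its left, z up, the work surface at z = 0. Lengths are in m, angles in rad, forces in N, time in s.
With the tool pointing down it reaches from about 0.275 to 0.775 m from the base axis. Payload 14.6 kg.
Tool frame: the origin (TCP) lies midway between the tips of the shut fingers; the grasp point (between the pads) lies 19 mm behind it (bot.tcp_to_grasp is the distance from the TCP to the grasp point, in m); z points along the fingers, y is the line along which they close (so a half turn about z gives the same grasp; the last joint's range is limited). The gripper opens to 85 mm and grips with 20 to 120 N. Pads are 22 mm wide; open, the fingers measure 114 mm over their backs; the gripper's body (76 mm by 85 mm) begins 54 mm behind the grasp point. The pads swing forward as they close: fully open they stand 13 mm farther back than shut.
Start: joints at [1.07, 0.263, -0.048, 1.259, 0, 1.415], TCP at [0.178, 0.494, 0.231] pointing down, gripper open.
Joint ranges: [-2.65, 2.65], [-0.89, 1.7], [-1.18, 1.37], [-2.13, 2.11], [-1.35, 1.29], [-3.14, 3.14]. Speed limits (rad/s): [1.89, 1.89, 2.57, 2.79, 3.14, 3.14].

## Interface

Orientations are given as [roll, pitch, yaw] about the fixed x, y, z axes, in that order (R = Rz(yaw) Ry(pitch) Rx(roll)).
In Python, from plant import bot gives the robot as it stands.
- The arm moves only by the tool servo_tool, never from a script. Its argument "series" is one flat list of numbers, 4 for each row, row after row: the shift along the world's x, y, z in m, then the turn about the world's z in degrees. In form: [tx, ty, tz, roll, tx, ty, tz, roll, ...]. A call has 1 to 8 rows; each row is the pose to reach, as a shift and turn from the pose commanded when the call began; what a row does not reach only later rows make up. A row lasts 1/8 s, in which the tool goes at most 62.5 mm and 10.7 degrees, less where a joint would pass 70% of its speed; a pose out of reach is approached as far as the arm can. A call with a gripper value outside its range is refused whole. "fingers" is the finger opening in m, from 0 to 0.0854, set as the call begins (left out, the last holds). The fingers move at their own pace and stop on an object; "squeeze" is the grip in N (left out, the last holds). Time passes only in rows, so rows that repeat a pose let the fingers close. It gives the time, the measured TCP pose, the force, the opening and the grip force at its end, in the units of the state.
- bot.sense(): the state, without advancing time (a new reading comes with each control period).
- bot.snapshot(name): name is "side" or "top" or "wrist"; returns the picture (480x640x3 uint8, red, green, blue); there is no depth.
- bot.calibration(name): a dict with "fx", "fy", "cx", "cy" (pixels), "extrinsics" (4x4, takes a point from camera to world coordinates). Camera axes: x right, y down, z forward; pixel columns grow to the right and rows downward; lengths in m; the calibration is good to about 2 mm. The wrist camera is an equidistant fisheye: a pixel r from the principal point sees the ray r / f radians off the axis. A picture is of the moment at which its call begins: read the wrist's pose just before it. calibration takes no time and is no camera call; for the wrist camera it gives the pose at the moment of the call.
- bot.job_done(): hands the job in; it is judged then, once.
The state is a dict: "time": time; "joint_pos": joint angles; "dq": joint speeds; "tau": joint torques, N m; "position": TCP position; "orientation": TCP orientation; "force": force on the tool from outside, world axes, zero at the start; "torque": the same for the moment, N m; "finger_gap": finger opening in m; "grasp_force": force on a finger pad.
Only numpy, scipy, OpenCV 4.12 (cv2) and the standard library are available. Lean on these libraries where they do the work, as an engineer would, in place of code of your own. Each camera call takes 0.05 s, during which the arm holds its last target. There are 200 camera calls.

## Working session

There is one attempt and no reset: what is moved stays moved. The work goes in short steps, Python scripts to look and compute and a tool call to move; the robot and the scene stay as the last step left them, time stands still between calls to the robot, and variables do not carry over. Pictures are saved under pics/ and viewed, at most 10 in all, crops included, and the job is handed in when it is done.

Besides the shell and the picture viewer there is one more tool, called after ">>>" as name(argument=value, ...) on one line, values as JSON. servo_tool: Moves the arm, as the interface text tells. Its arguments: {"type":"object","properties":{"series":{"type":"array","items":{"type":"number"}},"fingers":{"type":"number"},"squeeze":{"type":"number"}},"required":["series"]}

```bash
mkdir -p pics; ls; python3 - <<'E'
from plant import bot
import cv2,numpy as np
for n in("side","top"):
    im=bot.snapshot(n); cv2.imwrite(f"pics/{n}0.png",im[:,:,::-1])
    c=bot.calibration(n); print(n,c["fx"],c["fy"],c["cx"],c["cy"]); print(np.round(c["extrinsics"],4))
print(bot.sense())
E
```

```text
pics
side 456.88524575359486 456.88524575359486 314.5858442588937 231.947761783651
[[ 0.7503 -0.5159  0.4134 -0.0261]
 [-0.6611 -0.5825  0.473  -0.5869]
 [-0.0032 -0.6282 -0.7781  1.1198]
 [ 0.      0.      0.      1.    ]]
top 439.0004892102394 439.0004892102394 323.59026377515994 240.13128507661912
[[-0.0132 -0.9969  0.077   0.4048]
 [-0.9999  0.0125 -0.0094 -0.0051]
 [ 0.0084 -0.0771 -0.997   1.1818]
 [ 0.      0.      0.      1.    ]]
{'time': 0.1, 'joint_pos': array([ 1.06970992e+00,  2.63466156e-01, -4.88463490e-02,  1.25938992e+00,
        1.56734800e-06,  1.41554452e+00]), 'dq': array([-0.0003876 , -0.00129434,  0.00380079,  0.00108169,  0.00034619,
       -0.00067274]), 'tau': array([ 3.76964745e-03, -6.38576674e+01,  3.85062504e+01,  9.96229181e-03,
       -1.78485056e-04, -2.22707723e-05]), 'position': array([0.17783393, 0.49371819, 0.23088777]), 'orientation': array([-3.14069770e+00, -1.41657461e-04,  2.79575798e+00]), 'force': array([0.40248202, 0.44748832, 0.78687663]), 'torque': array([-0.02142087,  0.0429992 , -0.01155511]), 'grasp_force': 0.0, 'finger_gap': 0.08540496175172192}
```

View pics/top0.png

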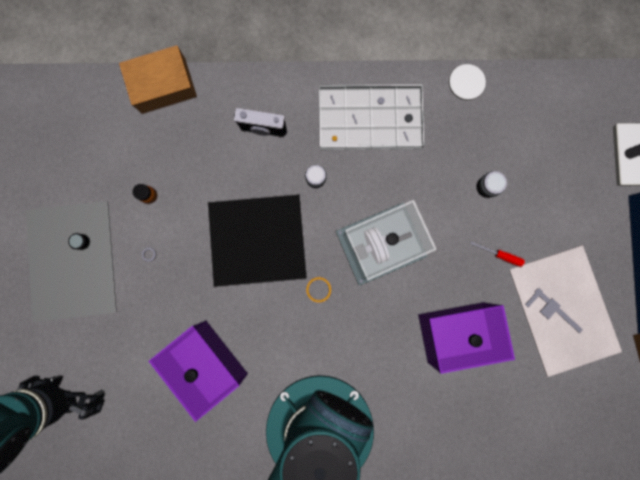

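View pics/side0.png

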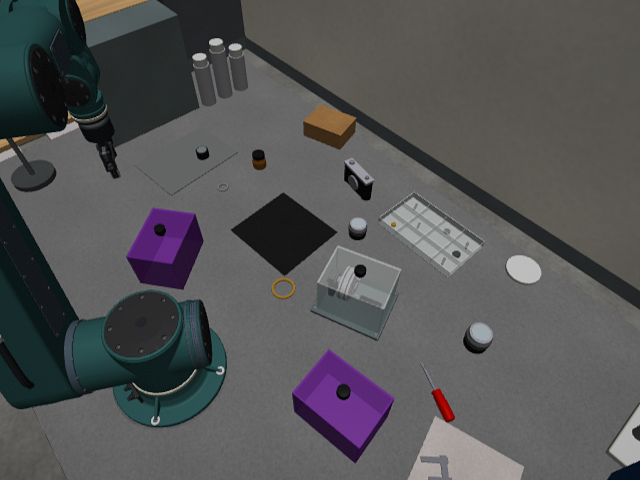

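```bash
cat > h.py <<'E'
from plant import bot
import cv2,numpy as np
def ray(n,uv,c=None):
    c=c or bot.calibration(n); E=np.array(c["extrinsics"])
    d=np.array([(uv[0]-c["cx"])/c["fx"],(uv[1]-c["cy"])/c["fy"],1.])
    return E[:3,3],E[:3,:3]@d
def onz(n,uv,z):
    o,d=ray(n,uv); return o+d*(z-o[2])/d[2]
def two(p,q):
    o1,d1=ray("top",p);o2,d2=ray("side",q)
    s=np.linalg.lstsq(np.c_[d1,-d2],o2-o1,rcond=None)[0]
    a,b=o1+s[0]*d1,o2+s[1]*d2
    return (a+b)/2,np.linalg.norm(a-b)
def blob(im,x0,y0,x1,y1,thr=45):
    m=(im[y0:y1,x0:x1].max(2)<thr).astype(np.uint8)
    n,l,s,c=cv2.connectedComponentsWithStats(m)
    return [(s[i][4],c[i]+[x0,y0],s[i][:4]+[x0,y0,0,0]) for i in range(1,n) if s[i][4]>20]
E
python3 - <<'E'
from h import *
t=cv2.imread("pics/top0.png");s=cv2.imread("pics/side0.png")
kt=blob(t,370,220,415,260);ks=blob(s,340,255,380,290);print(kt,ks)
for a in kt:
  for b in ks: print(two(a[1],b[1]))
m=(t[190:300,200:312].max(2)<40).astype(np.uint8)
c=max(cv2.findContours(m,0,2)[0],key=cv2.contourArea); r=cv2.minAreaRect(c); bx=cv2.boxPoints(r)+[200,190]
P=np.array([onz("top",p,.003) for p in bx]);print("mat",P.mean(0),[np.linalg.norm(P[i]-P[i-1]) for i in range(4)],P)
a=cv2.resize(t[190:290,330:445],None,fx=4.5,fy=4.5,interpolation=2);b=cv2.resize(s[235:345,300:410],None,fx=4.5,fy=4.5,interpolation=2)
o=np.zeros((500,1020,3),np.uint8);o[:450,:517]=a;o[:495,519:1014]=b
cv2.imwrite("pics/c1.png",cv2.resize(o,None,fx=.78,fy=.78))
E
```

```text
[(np.int32(25), array([394.48, 236.88]), array([390, 234,   8,   8]))] [(np.int32(119), array([359.87394958, 270.71428571]), array([354, 265,  12,  13]))]
(array([ 0.48618644, -0.17773232,  0.16546527]), np.float64(0.006360014978488936))
mat [0.49893545 0.16504306 0.003     ] [np.float64(0.22299497813686034), np.float64(0.24765895905470198), np.float64(0.22366136257401317), np.float64(0.24413754166457902)] [[0.6007763  0.29798507 0.003     ]
 [0.619611   0.05104335 0.003     ]
 [0.39661296 0.03383063 0.003     ]
 [0.37874155 0.27731318 0.003     ]]Traceback (most recent call last):
  File "<stdin>", line 10, in <module>
ValueError: could not broadcast input array from shape (450,518,3) into shape (450,517,3)
```

```bash
python3 - <<'E'
from h import *
t=cv2.imread("pics/top0.png");s=cv2.imread("pics/side0.png")
for th in (55,65,75):
  kt=max(blob(t,384,229,402,249,th),key=lambda a:a[0]);ks=max(blob(s,345,257,375,285,th-10),key=lambda a:a[0]);print(kt,ks,two(kt[1],ks[1]),onz("top",kt[1],.165),onz("side",ks[1],.165))
a=cv2.resize(t[190:290,330:446],(522,450),interpolation=2);b=cv2.resize(s[235:345,300:410],(495,495),interpolation=2)
o=np.zeros((500,1020,3),np.uint8);o[:450,:522]=a;o[:495,522:1017]=b
cv2.imwrite("pics/c1.png",cv2.resize(o,None,fx=.78,fy=.78))
E
```

```text
(np.int32(86), array([391.93023256, 238.48837209]), array([387, 234,  11,  10])) (np.int32(119), array([359.87394958, 270.71428571]), array([354, 265,  12,  13])) (array([ 0.48542347, -0.17436041,  0.16155281]), np.float64(0.00013605722776822838)) [ 0.48509688 -0.17374614  0.165     ] [ 0.48364243 -0.17588025  0.165     ]
(np.int32(96), array([392. , 238.5]), array([387, 234,  11,  10])) (np.int32(122), array([359.83606557, 270.63934426]), array([354, 265,  12,  13])) (array([ 0.48529838, -0.17439413,  0.16206732]), np.float64(2.363399362138872e-06)) [ 0.48506771 -0.17390801  0.165     ] [ 0.48373147 -0.17565657  0.165     ]
(np.int32(109), array([392.11926606, 238.55045872]), array([386, 233,  13,  12])) (np.int32(125), array([359.744, 270.672]), array([354, 265,  12,  13])) (array([ 0.48502906, -0.17452261,  0.16236881]), np.float64(0.00031312663129347165)) [ 0.48494648 -0.17418292  0.165     ] [ 0.48348843 -0.1755733   0.165     ]
```

View pics/c1.png

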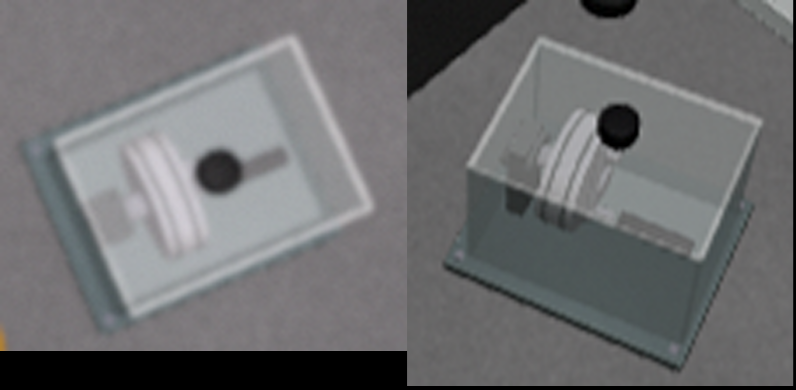

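>>> servo_tool(series=[0, 0, 0.04, 0, 0.3065, -0.6685, 0.04, -45.5, 0.3065, -0.6685, 0.04, -45.5, 0.3065, -0.6685, 0.04, -45.5, 0.3065, -0.6685, 0.04, -45.5, 0.3065, -0.6685, 0.04, -45.5, 0.3065, -0.6685, 0.04, -45.5, 0.3065, -0.6685, 0.04, -45.5], fingers=0.0854, squeeze=30)

```text
time: 1.1
position: [0.3594, 0.0975, 0.2713]
orientation: [3.141, 0.0, 2.002]
force: [1.6, 0.6, -0.1]
finger_gap: 0.0852
grasp_force: 0.0
```

>>> servo_tool(series=[0.115, -0.245, 0, 0, 0.115, -0.245, 0, 0, 0.115, -0.245, 0, 0, 0.115, -0.245, 0, 0, 0.115, -0.245, 0, 0, 0.115, -0.245, 0, 0])

```text
time: 1.85
position: [0.4741, -0.1462, 0.2707]
orientation: [-3.141, -0.001, 2.0]
force: [-0.4, 0.5, -0.6]
finger_gap: 0.0854
grasp_force: 0.0
```

```bash
python3 - <<'E'
from h import *
s=bot.sense();print(s["position"],s["orientation"])
c=bot.calibration("wrist");print(c["fx"],c["cx"],c["cy"],np.round(c["extrinsics"],3))
im=bot.snapshot("wrist")[:,:,::-1];cv2.imwrite("pics/w1.png",im)
E
```

```text
[ 0.47410537 -0.14619753  0.27068589] [-3.14084591e+00 -1.07579051e-03  2.00012362e+00]
371.64829954431775 317.2408131096745 236.66222314633583 [[ 0.909  0.397  0.124  0.442]
 [ 0.416 -0.867 -0.274 -0.077]
 [-0.001  0.301 -0.954  0.414]
 [ 0.     0.     0.     1.   ]]
```

View pics/w1.png

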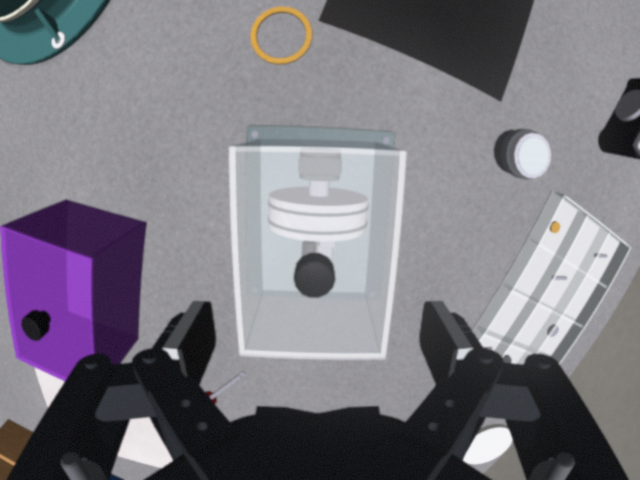

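```bash
cat >> h.py <<'E'
def wz(uv,z,c):
    E=np.array(c["extrinsics"]);v=np.array([uv[0]-c["cx"],uv[1]-c["cy"]]);r=np.hypot(*v);t=r/c["fx"]
    d=E[:3,:3]@np.r_[v/max(r,1e-9)*np.sin(t),np.cos(t)]
    return E[:3,3]+d*(z-E[2,3])/d[2]
E
python3 - <<'E'
from h import *
c=bot.calibration("wrist");im=cv2.imread("pics/w1.png")
k=max(blob(im,285,245,345,305,70),key=lambda a:a[0]);print(k,wz(k[1],.165,c),wz(k[1],.173,c))
P=[wz(p,.145,c) for p in((230,147),(406,152),(387,357),(240,354))];print(np.mean(P,0),P)
d=[P[0]-P[3],P[1]-P[2]];print([np.degrees(np.arctan2(-v[0],v[1])) for v in d],[np.linalg.norm(v) for v in d])
B=[wz(p,.015,c) for p in((248,126),(394,132))];v=B[1]-B[0];print("plinth",B,np.linalg.norm(v),np.degrees(np.arctan2(v[1],v[0])))
E
```

```text
(np.int32(664), array([311.9126506 , 275.92018072]), array([295, 254,  38,  42])) [ 0.48344026 -0.17596141  0.165     ] [ 0.48210553 -0.1727362   0.173     ]
[ 0.48505449 -0.17340177  0.145     ] [array([ 0.39037701, -0.1169467 ,  0.145     ]), array([ 0.50900515, -0.06648122,  0.145     ]), array([ 0.58055853, -0.22907098,  0.145     ]), array([ 0.46027728, -0.28110817,  0.145     ])]
[np.float64(23.06439751494355), np.float64(23.753593930091345)] [np.float64(0.1784237474564215), np.float64(0.17763816656649875)]
plinth [array([ 0.37491555, -0.10822089,  0.015     ]), array([ 0.51975562, -0.04853308,  0.015     ])] 0.1566565657566569 22.396296878719696
```

>>> servo_tool(series=[0.01, -0.029, 0, 0, 0.01, -0.029, -0.05, 0, 0.01, -0.029, -0.1, 0, 0.01, -0.029, -0.12, 0, 0.01, -0.029, -0.12, 0, 0.01, -0.029, -0.12, 0])

```text
time: 2.65
position: [0.4844, -0.174, 0.1526]
orientation: [3.141, 0.001, 2.003]
force: [-0.9, -0.6, -0.3]
finger_gap: 0.0853
grasp_force: 0.0
```

>>> servo_tool(series=[0, 0, 0, 0, 0, 0, 0, 0, 0, 0, 0, 0, 0, 0, 0, 0, 0, 0, 0, 0, 0, 0, 0, 0], fingers=0.0, squeeze=50)

```text
time: 3.4
position: [0.4844, -0.1746, 0.1517]
orientation: [3.141, 0.0, 2.002]
force: [-0.1, 2.7, 5.3]
finger_gap: 0.0283
grasp_force: 49.3
```

>>> servo_tool(series=[0, 0, 0.01, 0, 0, 0, 0.03, 0, 0, 0, 0.06, 0, 0, 0, 0.09, 0, 0, 0, 0.12, 0, 0, 0, 0.145, 0, 0, 0, 0.145, 0, 0, 0, 0.145, 0])

```text
time: 4.4
position: [0.4837, -0.1745, 0.2953]
orientation: [-3.141, -0.001, 2.002]
force: [0.3, -0.5, -3.8]
finger_gap: 0.0284
grasp_force: 50.1
```

>>> servo_tool(series=[0, 0.01, 0, 0, 0.002, 0.04, 0, -2, 0.004, 0.08, 0, -5, 0.006, 0.12, 0, -8, 0.008, 0.16, 0, -11, 0.01, 0.2, 0, -14, 0.012, 0.24, 0, -17, 0.013, 0.28, 0, -19])

```text
time: 5.4
position: [0.4964, 0.1072, 0.2956]
orientation: [-3.14, -0.0, 1.669]
force: [-0.4, -0.6, -3.4]
finger_gap: 0.0281
grasp_force: 50.0
```

```bash
python3 - <<'E'
from h import *
s=bot.sense();print(s["position"],s["orientation"],s["finger_gap"])
c=bot.calibration("wrist");im=bot.snapshot("wrist")[:,:,::-1];t=bot.snapshot("top")[:,:,::-1]
cv2.imwrite("pics/t2.png",t)
o=np.hstack([cv2.resize(im,(533,400)),cv2.resize(t[180:310,200:287],(267,400))]);cv2.imwrite("pics/w2.png",o)
E
```

```text
[0.49636965 0.10724458 0.29561402] [-3.14046894e+00 -1.25628582e-04  1.66890416e+00] 0.02807972174348237
```

View pics/t2.png

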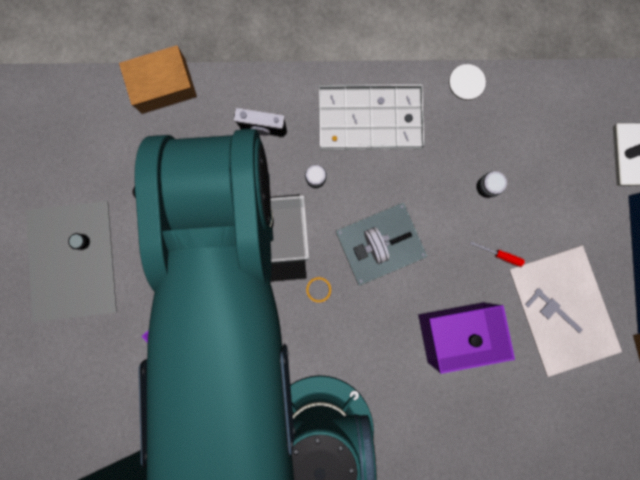

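>>> servo_tool(series=[0.001, 0.03, 0, 0, 0.0025, 0.058, 0, 0, 0.0025, 0.058, -0.03, 0, 0.0025, 0.058, -0.07, 0, 0.0025, 0.058, -0.11, 0, 0.0025, 0.058, -0.14, 0, 0.0025, 0.058, -0.15, 0, 0.0025, 0.058, -0.15, 0])

```text
time: 6.5
position: [0.4993, 0.1634, 0.1463]
orientation: [-3.141, 0.0, 1.67]
force: [0.0, -0.6, -3.1]
finger_gap: 0.0282
grasp_force: 50.2
```

>>> servo_tool(series=[0, 0, -0.002, 0, 0, 0, -0.004, 0, 0, 0, -0.006, 0, 0, 0, -0.006, 0])

```text
time: 7.0
position: [0.4996, 0.1634, 0.1403]
orientation: [3.142, -0.0, 1.67]
force: [0.4, -0.4, -4.3]
finger_gap: 0.0282
grasp_force: 50.2
```

>>> servo_tool(series=[0, 0.001, -0.0015, 0, 0, 0.001, -0.0025, 0, 0, 0.001, -0.0025, 0])

```text
time: 7.38
position: [0.5002, 0.1639, 0.1396]
orientation: [3.139, 0.001, 1.67]
force: [-5.9, -6.8, 22.0]
finger_gap: 0.0284
grasp_force: 52.8
```

>>> servo_tool(series=[0, 0, 0.002, 0, 0, 0, 0.002, 0])

```text
time: 7.62
position: [0.4996, 0.1645, 0.1398]
orientation: [3.141, -0.0, 1.67]
force: [0.9, 0.3, 0.6]
finger_gap: 0.0283
grasp_force: 50.7
```

>>> servo_tool(series=[0, 0, 0, 0, 0, 0, 0, 0, 0, 0, 0, 0, 0, 0, 0, 0, 0, 0, 0.04, 0, 0, 0, 0.1, 0, 0, -0.03, 0.12, 10, 0, -0.06, 0.12, 20], fingers=0.0854)

```text
time: 8.62
position: [0.5003, 0.1039, 0.2615]
orientation: [3.139, 0.001, 2.026]
force: [0.1, -0.0, -0.5]
finger_gap: 0.0853
grasp_force: 0.0
```

>>> servo_tool(series=[0, -0.06, 0, 0, 0, -0.12, 0, 0, 0, -0.16, 0, 0, 0, -0.2, 0, 0, 0, -0.2, 0, 0, 0, -0.2, 0, 0])

```text
time: 9.38
position: [0.4995, -0.0953, 0.2598]
orientation: [3.142, -0.0, 2.019]
force: [0.4, -0.3, 0.0]
finger_gap: 0.0856
grasp_force: 0.0
```

```bash
python3 - <<'E'
from h import *
s=bot.sense();print(s["position"],s["orientation"],s["finger_gap"])
c=bot.calibration("wrist");np.save("c3.npy",c)
im=bot.snapshot("wrist")[:,:,::-1];t=bot.snapshot("top")[:,:,::-1];sd=bot.snapshot("side")[:,:,::-1]
for n,i in(("w3",im),("t3",t),("s3",sd)):cv2.imwrite(f"pics/{n}.png",i)
o=np.zeros((600,800,3),np.uint8);o[:300,:400]=cv2.resize(t[170:310,190:376],(400,300));o[:300,400:]=cv2.resize(sd[150:330,200:440],(400,300))
o[300:]=cv2.resize(im[100:340,:640],(800,300));cv2.imwrite("pics/m3.png",o)
E
```

```text
[ 0.49950426 -0.09532731  0.25975999] [ 3.14157858e+00 -2.50983854e-04  2.01880100e+00] 0.08559503842432586
```

View pics/m3.png

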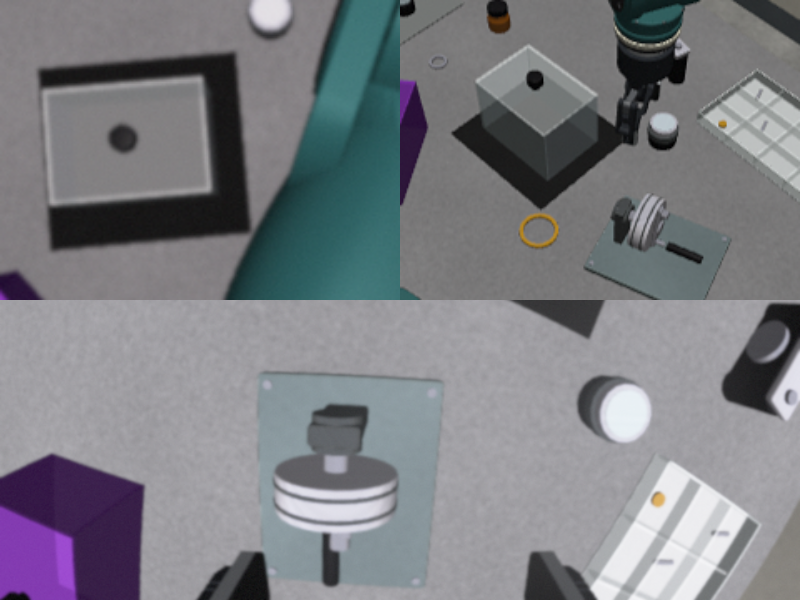

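```bash
python3 - <<'E'
from h import *
c=np.load("c3.npy",allow_pickle=True).item()
w=cv2.imread("pics/w3.png");t=cv2.imread("pics/t2.png");s=cv2.imread("pics/s3.png")
# hood knob on mat
k=max(blob(cv2.imread("pics/t3.png"),235,220,262,250,65),key=lambda a:a[0]);print("knob",k)
k2=blob(s,270,188,290,210,45);print(k2)
print(onz("top",k[1],.153),[two(k[1],q[1]) for q in k2])
# plinth
h=w.astype(int);m=((h[:,:,1]-h[:,:,2]>8)&(h[:,:,1]>60)).astype(np.uint8)
m=cv2.morphologyEx(m,cv2.MORPH_CLOSE,np.ones((25,25)))
cs=[q for q in cv2.findContours(m,0,2)[0] if q[:,0,0].mean()>200 and q[:,0,0].mean()<400 and q[:,0,1].mean()<400 and cv2.contourArea(q)>3000]
for q in cs:
    bx=cv2.approxPolyDP(q,8,True)[:,0];P=np.array([wz(p,.015,c)[:2] for p in bx]);print("plinth",bx.tolist(),np.round(P,4).tolist())
    P=np.array([wz(p,.015,c)[:2] for p in q[:,0]],np.float32);r=cv2.minAreaRect(P*1000);print(r)
def ends(im,x0,y0,x1,y1,th):
    m=(im[y0:y1,x0:x1].max(2)<th).astype(np.uint8)
    q=max(cv2.findContours(m,0,1)[0],key=cv2.contourArea);r=cv2.minAreaRect(q);b=cv2.boxPoints(r)
    i=[np.linalg.norm(b[0]-b[1]),np.linalg.norm(b[1]-b[2])]
    e=[(b[0]+b[1])/2,(b[2]+b[3])/2] if i[0]<i[1] else [(b[1]+b[2])/2,(b[3]+b[0])/2]
    return sorted([x+[x0,y0] for x in e],key=lambda x:x[0])+[r]
for th in(50,65):
    a=ends(t,385,225,425,250,th);b=ends(s,355,285,430,320,th);print(a,b)
    print(two(a[0],b[0]),two(a[1],b[1]))
E
```

```text
knob (np.int32(112), array([246.61607143, 234.25892857]), array([241, 229,  12,  12]))
[(np.int32(88), array([280.54545455, 197.63636364]), array([276, 193,  10,  11]))]
[0.50027707 0.16587959 0.153     ] [(array([0.50107969, 0.1666367 , 0.14724143]), np.float64(0.0006684893333853928))]
plinth [[208, 159], [213, 319], [338, 328], [353, 166]] [[0.3761, -0.1089], [0.4495, -0.2886], [0.5924, -0.2307], [0.5194, -0.0507]]
((484.1034851074219, -170.58338928222656), (158.23654174804688, 198.31776428222656), 22.076311111450195)
[array([390.5773201 , 242.29896927]), array([410.24742126, 233.55669975]), ((15.412370681762695, 12.927834510803223), (4.061384677886963, 21.525339126586914), 66.03750610351562)] [array([359.92603683, 297.17751503]), array([380.51775551, 305.75739861]), ((15.221896171569824, 16.467456817626953), (22.307695388793945, 4.538462162017822), 22.61986541748047)]
(array([ 0.4837889 , -0.18841025,  0.05212983]), np.float64(0.0009885960040296289)) (array([ 0.50705164, -0.24143456,  0.04838351]), np.float64(0.0012311875192127966))
[array([390.103549 , 242.2485218]), array([410.83728027, 233.60946846]), ((15.470414161682129, 12.928995132446289), (4.846154689788818, 22.46154022216797), 67.38013458251953)] [array([359.85798788, 296.94083023]), array([380.59171867, 305.57988358]), ((15.224853515625, 16.260356903076172), (22.46154022216797, 4.923077583312988), 22.61986541748047)]
(array([ 0.48418325, -0.18743533,  0.05162499]), np.float64(0.0004554749852628801)) (array([ 0.50644219, -0.24222175,  0.05114158]), np.float64(0.0007135568965855913))
```

>>> servo_tool(series=[0, -0.06, 0, -3.5, -0.001, -0.11, 0, -3.5, -0.001, -0.1265, 0, -3.5, -0.001, -0.1265, -0.04, -3.5, -0.001, -0.1265, -0.08, -3.5, -0.001, -0.1265, -0.12, -3.5, -0.001, -0.1265, -0.14, -3.5, -0.001, -0.1265, -0.14, -3.5])

```text
time: 10.52
position: [0.4981, -0.2206, 0.1189]
orientation: [-3.14, -0.002, 1.959]
force: [-0.1, -0.1, -0.3]
finger_gap: 0.0852
grasp_force: 0.0
```

```bash
python3 - <<'E'
from h import *
s=bot.sense();print(s["position"],s["orientation"],s["force"])
im=bot.snapshot("wrist")[:,:,::-1];sd=bot.snapshot("side")[:,:,::-1]
o=np.zeros((600,800,3),np.uint8);o[:300,200:600]=cv2.resize(im,(400,300));o[300:,200:600]=cv2.resize(sd[220:340,310:470],(400,300))
cv2.imwrite("pics/m4.png",o)
E
```

```text
[ 0.49810553 -0.22064044  0.11891123] [-3.14029399e+00 -2.09884706e-03  1.95930011e+00] [-0.14477866 -0.07962583 -0.26446231]
```

View pics/m4.png

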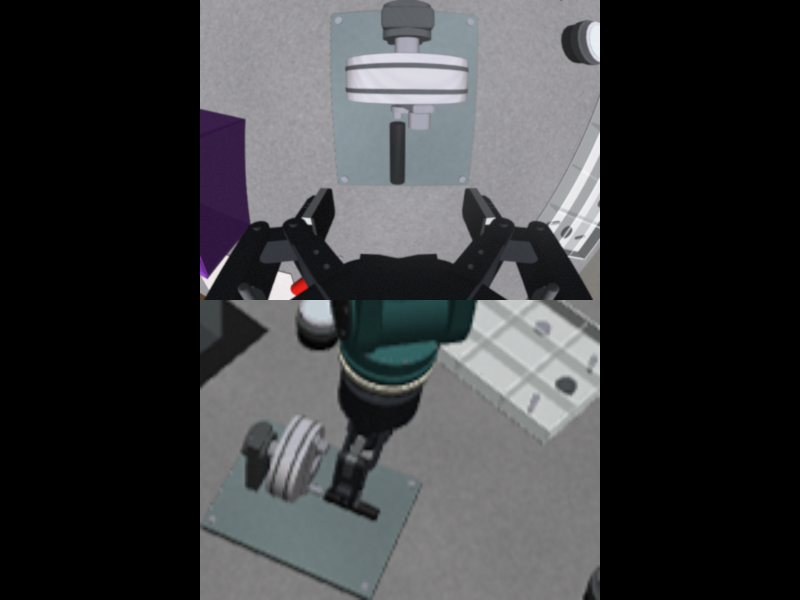

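>>> servo_tool(series=[0, -0.001, -0.03, 0, 0, -0.001, -0.06, 0, 0, -0.001, -0.08, 0, 0, -0.001, -0.085, 0, 0, -0.001, -0.085, 0])

```text
time: 11.25
position: [0.4991, -0.2233, 0.0357]
orientation: [3.141, 0.001, 1.958]
force: [0.7, 0.3, 0.4]
finger_gap: 0.0855
grasp_force: 0.0
```

>>> servo_tool(series=[0, 0, 0, 0, 0, 0, 0, 0, 0, 0, 0, 0, 0, 0, 0, 0, 0, 0, 0, 0, 0, 0, 0, 0, 0, 0, 0, 0, 0, 0, 0, 0], fingers=0.0, squeeze=50)

```text
time: 12.25
position: [0.4985, -0.2232, 0.0348]
orientation: [-3.141, 0.0, 1.958]
force: [-3.4, -1.7, 5.5]
finger_gap: 0.0132
grasp_force: 48.9
```

```bash
python3 - <<'E'
from h import *
s=bot.sense();print(s["position"],s["orientation"],s["force"],s["torque"])
E
```

```text
[ 0.49846486 -0.22320757  0.03484525] [-3.14128584e+00  1.59196266e-04  1.95789182e+00] [-3.42392065 -1.73136689  5.52129092] [-0.31042646  0.67823381 -0.01220626]
```

```bash
cat > gen.py <<'E'
import numpy as np,sys
th0,n,step,rows=map(float,sys.argv[1:5]);r=float(sys.argv[5]) if len(sys.argv)>5 else .032
yaw=np.radians(22.1);n=int(n);rows=int(rows)
f=lambda t:r*np.array([np.cos(yaw)*np.sin(t),np.sin(yaw)*np.sin(t),np.cos(t)])
o=f(np.radians(th0));base=np.zeros(3)
for k in range(n):
    out=[]
    for j in range(rows):
        p=np.round(f(np.radians(th0+step*(k*rows+j+1)))-o,4);out+=[*np.round(p-base,4),0]
    base=p;print(round(th0+step*rows*(k+1),1),[float(x) if x else 0 for x in out])
E
python3 gen.py 191.5 24 5 3
```

```text
206.5 [-0.0025, -0.001, 0.0007, 0, -0.005, -0.002, 0.0016, 0, -0.0073, -0.003, 0.0027, 0]
221.5 [-0.0023, -0.0009, 0.0014, 0, -0.0044, -0.0018, 0.0029, 0, -0.0064, -0.0026, 0.0047, 0]
236.5 [-0.0019, -0.0007, 0.0019, 0, -0.0036, -0.0014, 0.004, 0, -0.0051, -0.002, 0.0063, 0]
251.5 [-0.0013, -0.0006, 0.0024, 0, -0.0025, -0.001, 0.0049, 0, -0.0034, -0.0014, 0.0075, 0]
266.5 [-0.0007, -0.0003, 0.0027, 0, -0.0012, -0.0005, 0.0054, 0, -0.0015, -0.0006, 0.0082, 0]
281.5 [0, 0, 0.0028, 0, 0.0002, 0, 0.0056, 0, 0.0006, 0.0002, 0.0083, 0]
296.5 [0.0006, 0.0003, 0.0027, 0, 0.0014, 0.0006, 0.0054, 0, 0.0025, 0.001, 0.0079, 0]
311.5 [0.0012, 0.0005, 0.0025, 0, 0.0027, 0.0011, 0.0048, 0, 0.0043, 0.0018, 0.007, 0]
326.5 [0.0018, 0.0007, 0.002, 0, 0.0038, 0.0015, 0.0038, 0, 0.0058, 0.0024, 0.0054, 0]
341.5 [0.0023, 0.0009, 0.0015, 0, 0.0046, 0.0018, 0.0027, 0, 0.007, 0.0028, 0.0037, 0]
356.5 [0.0025, 0.001, 0.0008, 0, 0.005, 0.002, 0.0013, 0, 0.0076, 0.0031, 0.0016, 0]
371.5 [0.0026, 0.001, 0, 0, 0.0052, 0.0021, -0.0001, 0, 0.0077, 0.0031, -0.0006, 0]
386.5 [0.0025, 0.001, -0.0007, 0, 0.005, 0.002,
[... 346 characters left out ...]
0012, 0.0005, -0.0054, 0, 0.0015, 0.0006, -0.0082, 0]
461.5 [0, 0, -0.0028, 0, -0.0001, 0, -0.0056, 0, -0.0005, -0.0002, -0.0083, 0]
476.5 [-0.0007, -0.0003, -0.0027, 0, -0.0015, -0.0006, -0.0054, 0, -0.0026, -0.001, -0.0079, 0]
491.5 [-0.0012, -0.0005, -0.0025, 0, -0.0027, -0.0011, -0.0048, 0, -0.0043, -0.0018, -0.0069, 0]
506.5 [-0.0018, -0.0007, -0.0021, 0, -0.0037, -0.0015, -0.0039, 0, -0.0058, -0.0024, -0.0055, 0]
521.5 [-0.0022, -0.0009, -0.0015, 0, -0.0046, -0.0018, -0.0027, 0, -0.007, -0.0028, -0.0037, 0]
536.5 [-0.0025, -0.001, -0.0008, 0, -0.005, -0.002, -0.0013, 0, -0.0076, -0.0031, -0.0016, 0]
551.5 [-0.0026, -0.001, 0, 0, -0.0051, -0.0021, 0.0002, 0, -0.0077, -0.0031, 0.0006, 0]
```

>>> servo_tool(series=[-0.0025, -0.001, 0.0007, 0, -0.005, -0.002, 0.0016, 0, -0.0073, -0.003, 0.0027, 0])

```text
time: 12.62
position: [0.4914, -0.2261, 0.0376]
orientation: [3.141, 0.0, 1.958]
force: [3.9, 2.4, 0.5]
finger_gap: 0.0132
grasp_force: 48.9
```

>>> servo_tool(series=[-0.0023, -0.0009, 0.0014, 0, -0.0044, -0.0018, 0.0029, 0, -0.0064, -0.0026, 0.0047, 0])

```text
time: 13.0
position: [0.4848, -0.2287, 0.0423]
orientation: [3.141, 0.0, 1.958]
force: [5.4, 1.0, -1.1]
finger_gap: 0.0133
grasp_force: 48.7
```

>>> servo_tool(series=[-0.0019, -0.0007, 0.0019, 0, -0.0036, -0.0014, 0.004, 0, -0.0051, -0.002, 0.0063, 0])

```text
time: 13.38
position: [0.4798, -0.2308, 0.0486]
orientation: [3.141, 0.0, 1.958]
force: [5.8, -0.7, -3.1]
finger_gap: 0.0133
grasp_force: 48.7
```

>>> servo_tool(series=[-0.0013, -0.0006, 0.0024, 0, -0.0025, -0.001, 0.0049, 0, -0.0034, -0.0014, 0.0075, 0])

```text
time: 13.75
position: [0.4764, -0.2321, 0.056]
orientation: [3.141, -0.0, 1.958]
force: [7.3, 0.6, -6.6]
finger_gap: 0.0134
grasp_force: 48.7
```

>>> servo_tool(series=[-0.0007, -0.0003, 0.0027, 0, -0.0012, -0.0005, 0.0054, 0, -0.0015, -0.0006, 0.0082, 0])

```text
time: 14.12
position: [0.4748, -0.2328, 0.064]
orientation: [-3.142, -0.0, 1.958]
force: [6.3, -1.6, -7.4]
finger_gap: 0.0135
grasp_force: 48.7
```

>>> servo_tool(series=[0, 0, 0.0028, 0, 0.0002, 0, 0.0056, 0, 0.0006, 0.0002, 0.0083, 0])

```text
time: 14.5
position: [0.4752, -0.2326, 0.0721]
orientation: [-3.141, -0.0, 1.958]
force: [5.5, -1.3, -10.4]
finger_gap: 0.0136
grasp_force: 48.7
```

>>> servo_tool(series=[0.0006, 0.0003, 0.0027, 0, 0.0014, 0.0006, 0.0054, 0, 0.0025, 0.001, 0.0079, 0])

```text
time: 14.88
position: [0.4775, -0.2316, 0.0798]
orientation: [-3.14, -0.001, 1.958]
force: [5.0, -3.2, -12.8]
finger_gap: 0.0132
grasp_force: 48.7
```

>>> servo_tool(series=[0.0012, 0.0005, 0.0025, 0, 0.0027, 0.0011, 0.0048, 0, 0.0043, 0.0018, 0.007, 0])

```text
time: 15.25
position: [0.4813, -0.23, 0.0866]
orientation: [-3.139, -0.001, 1.957]
force: [2.5, -5.5, -13.9]
finger_gap: 0.0134
grasp_force: 48.7
```

>>> servo_tool(series=[0.0018, 0.0007, 0.002, 0, 0.0038, 0.0015, 0.0038, 0, 0.0058, 0.0024, 0.0054, 0])

```text
time: 15.62
position: [0.4865, -0.2279, 0.092]
orientation: [-3.138, -0.0, 1.957]
force: [-2.5, -8.5, -11.9]
finger_gap: 0.0138
grasp_force: 49.1
```

>>> servo_tool(series=[0.0023, 0.0009, 0.0015, 0, 0.0046, 0.0018, 0.0027, 0, 0.007, 0.0028, 0.0037, 0])

```text
time: 16.0
position: [0.493, -0.2253, 0.0959]
orientation: [-3.137, -0.0, 1.957]
force: [-8.7, -9.6, -4.3]
finger_gap: 0.0138
grasp_force: 49.9
```

>>> servo_tool(series=[0.0025, 0.001, 0.0008, 0, 0.005, 0.002, 0.0013, 0, 0.0076, 0.0031, 0.0016, 0])

```text
time: 16.38
position: [0.5007, -0.2223, 0.0979]
orientation: [-3.137, 0.0, 1.957]
force: [-10.8, -7.5, 4.1]
finger_gap: 0.0132
grasp_force: 50.8
```

>>> servo_tool(series=[0.0026, 0.001, 0, 0, 0.0052, 0.0021, -0.0001, 0, 0.0077, 0.0031, -0.0006, 0])

```text
time: 16.75
position: [0.5089, -0.219, 0.0978]
orientation: [-3.138, 0.001, 1.957]
force: [-9.2, -4.7, 10.6]
finger_gap: 0.0139
grasp_force: 51.3
```

>>> servo_tool(series=[0.0025, 0.001, -0.0007, 0, 0.005, 0.002, -0.0016, 0, 0.0073, 0.003, -0.0027, 0])

```text
time: 17.12
position: [0.5167, -0.2158, 0.0953]
orientation: [-3.14, 0.001, 1.957]
force: [-4.6, -2.6, 9.6]
finger_gap: 0.0135
grasp_force: 51.4
```

>>> servo_tool(series=[0.0023, 0.0009, -0.0014, 0, 0.0044, 0.0018, -0.0029, 0, 0.0065, 0.0026, -0.0047, 0])

```text
time: 17.5
position: [0.5236, -0.213, 0.0907]
orientation: [-3.14, 0.001, 1.958]
force: [-2.8, -0.0, 8.8]
finger_gap: 0.0133
grasp_force: 51.3
```

>>> servo_tool(series=[0.0018, 0.0007, -0.0019, 0, 0.0035, 0.0014, -0.004, 0, 0.005, 0.002, -0.0063, 0])

```text
time: 17.88
position: [0.5289, -0.2109, 0.0843]
orientation: [-3.141, 0.001, 1.958]
force: [0.1, 1.1, 7.6]
finger_gap: 0.0135
grasp_force: 51.1
```

>>> servo_tool(series=[0.0014, 0.0006, -0.0024, 0, 0.0025, 0.001, -0.0049, 0, 0.0034, 0.0014, -0.0075, 0])

```text
time: 18.25
position: [0.5325, -0.2094, 0.0767]
orientation: [3.142, 0.0, 1.958]
force: [1.5, 0.7, 5.2]
finger_gap: 0.0133
grasp_force: 50.9
```

>>> servo_tool(series=[0.0007, 0.0003, -0.0027, 0, 0.0012, 0.0005, -0.0054, 0, 0.0015, 0.0006, -0.0082, 0])

```text
time: 18.62
position: [0.5341, -0.2088, 0.0683]
orientation: [3.141, 0.0, 1.958]
force: [2.0, 1.3, 3.4]
finger_gap: 0.0135
grasp_force: 50.7
```

>>> servo_tool(series=[0, 0, -0.0028, 0, -0.0001, 0, -0.0056, 0, -0.0005, -0.0002, -0.0083, 0])

```text
time: 19.0
position: [0.5335, -0.209, 0.0595]
orientation: [-3.141, 0.0, 1.958]
force: [2.6, 0.1, 1.8]
finger_gap: 0.0131
grasp_force: 50.5
```

>>> servo_tool(series=[-0.0007, -0.0003, -0.0027, 0, -0.0015, -0.0006, -0.0054, 0, -0.0026, -0.001, -0.0079, 0])

```text
time: 19.38
position: [0.5309, -0.21, 0.0516]
orientation: [-3.141, 0.0, 1.958]
force: [2.5, -1.4, 1.0]
finger_gap: 0.0132
grasp_force: 50.4
```

>>> servo_tool(series=[-0.0012, -0.0005, -0.0025, 0, -0.0027, -0.0011, -0.0048, 0, -0.0043, -0.0018, -0.0069, 0])

```text
time: 19.75
position: [0.5265, -0.2118, 0.0448]
orientation: [-3.141, 0.0, 1.958]
force: [2.5, -1.8, 0.6]
finger_gap: 0.0134
grasp_force: 50.4
```

>>> servo_tool(series=[-0.0018, -0.0007, -0.0021, 0, -0.0037, -0.0015, -0.0039, 0, -0.0058, -0.0024, -0.0055, 0])

```text
time: 20.12
position: [0.5206, -0.2142, 0.0394]
orientation: [-3.141, -0.0, 1.958]
force: [0.3, -2.8, 2.1]
finger_gap: 0.0134
grasp_force: 50.5
```

>>> servo_tool(series=[-0.0022, -0.0009, -0.0015, 0, -0.0046, -0.0018, -0.0027, 0, -0.007, -0.0028, -0.0037, 0])

```text
time: 20.5
position: [0.5138, -0.217, 0.0358]
orientation: [3.141, 0.0, 1.958]
force: [-0.5, -1.9, 4.4]
finger_gap: 0.0134
grasp_force: 50.8
```

>>> servo_tool(series=[-0.0025, -0.001, -0.0008, 0, -0.005, -0.002, -0.0013, 0, -0.0076, -0.0031, -0.0016, 0])

```text
time: 20.88
position: [0.5063, -0.22, 0.0342]
orientation: [3.141, 0.0, 1.958]
force: [1.0, -1.5, 6.6]
finger_gap: 0.0137
grasp_force: 50.9
```

>>> servo_tool(series=[-0.0026, -0.001, 0, 0, -0.0051, -0.0021, 0.0002, 0, -0.0077, -0.0031, 0.0006, 0])

```text
time: 21.25
position: [0.4986, -0.2231, 0.0348]
orientation: [3.141, 0.0, 1.958]
force: [3.5, 0.1, 3.5]
finger_gap: 0.0134
grasp_force: 50.8
```

```bash
cat > fit.py <<'E'
import numpy as np
from scipy.optimize import least_squares
D=np.array([float(x) for x in """.4914 -.2261 .0376 3.9 2.4 .5 .4848 -.2287 .0423 5.4 1 -1.1 .4798 -.2308 .0486 5.8 -.7 -3.1 .4764 -.2321 .056 7.3 .6 -6.6 .4748 -.2328 .064 6.3 -1.6 -7.4 .4752 -.2326 .0721 5.5 -1.3 -10.4 .4775 -.2316 .0798 5 -3.2 -12.8 .4813 -.23 .0866 2.5 -5.5 -13.9 .4865 -.2279 .092 -2.5 -8.5 -11.9 .493 -.2253 .0959 -8.7 -9.6 -4.3 .5007 -.2223 .0979 -10.8 -7.5 4.1 .5089 -.219 .0978 -9.2 -4.7 10.6 .5167 -.2158 .0953 -4.6 -2.6 9.6 .5236 -.213 .0907 -2.8 0 8.8 .5289 -.2109 .0843 .1 1.1 7.6 .5325 -.2094 .0767 1.5 .7 5.2 .5341 -.2088 .0683 2 1.3 3.4 .5335 -.209 .0595 2.6 .1 1.8 .5309 -.21 .0516 2.5 -1.4 1 .5265 -.2118 .0448 2.5 -1.8 .6 .5206 -.2142 .0394 .3 -2.8 2.1 .5138 -.217 .0358 -.5 -1.9 4.4 .5063 -.22 .0342 1 -1.5 6.6 .4986 -.2231 .0348 3.5 .1 3.5""".split()]).reshape(-1,6)
y=np.radians(22.1);X=np.array([np.cos(y),np.sin(y)]);Y=np.array([-X[1],X[0]])
xs=D[:,:2]@X;z=D[:,2];fx=D[:,3:5]@X;fy=D[:,3:5]@Y;fz=D[:,5]
s=least_squares(lambda p:np.hypot(xs-p[0],z-p[1])-p[2],[xs.mean(),z.mean(),.032]).x
th=np.arctan2(xs-s[0],z-s[1]);print("circle",s)
ft=-(fx*np.cos(th)-fz*np.sin(th));fr=fx*np.sin(th)+fz*np.cos(th)
def fit(cols,t=ft):
    c,*_=np.linalg.lstsq(cols,t,rcond=None);return c,t-cols@c
o=np.ones_like(th)
print(np.c_[np.degrees(th)%360,ft,fr,fy].round(1))
c,e=fit(np.c_[o,-np.sin(th),-np.cos(th)])
print("f",c[0],"A",np.hypot(c[1],c[2]),"phi",np.degrees(np.arctan2(c[2],c[1])),"res",e.std(),e.round(1))
# friction also from radial load / axial: robust variant
r=least_squares(lambda p:p[0]-p[1]*np.sin(th+p[2])-ft,[6,5,np.arctan2(c[2],c[1])],loss="soft_l1",f_scale=.5).x;print("robust",r[0],r[1],np.degrees(r[2]))
c,e=fit(np.c_[o,-np.sin(th),-np.cos(th),abs(fr),abs(fy)]);print("ext",c,np.degrees(np.arctan2(c[2],c[1])),e.std())
E
python3 fit.py
```

```text
circle [0.38431711 0.06624251 0.03202937]
[[ 2.062e+02  3.800e+00 -2.400e+00  8.000e-01]
 [ 2.215e+02  4.800e+00 -2.700e+00 -1.100e+00]
 [ 2.364e+02  5.400e+00 -2.500e+00 -2.800e+00]
 [ 2.513e+02  8.500e+00 -4.500e+00 -2.200e+00]
 [ 2.660e+02  7.700e+00 -4.700e+00 -3.900e+00]
 [ 2.805e+02  9.400e+00 -6.400e+00 -3.300e+00]
 [ 2.950e+02  1.010e+01 -8.500e+00 -4.800e+00]
 [ 3.093e+02  1.060e+01 -9.000e+00 -6.000e+00]
 [ 3.232e+02  1.150e+01 -6.200e+00 -6.900e+00]
 [ 3.375e+02  1.240e+01  5.000e-01 -5.600e+00]
 [ 3.527e+02  1.220e+01  5.700e+00 -2.900e+00]
 [ 8.600e+00  1.180e+01  8.900e+00 -9.000e-01]
 [ 2.450e+01  8.700e+00  6.600e+00 -7.000e-01]
 [ 4.020e+01  7.700e+00  5.000e+00  1.100e+00]
 [ 5.560e+01  6.000e+00  4.700e+00  1.000e+00]
 [ 7.090e+01  4.400e+00  3.300e+00  1.000e-01]
 [ 8.630e+01  3.200e+00  2.600e+00  5.000e-01]
 [ 1.021e+02  2.300e+00  2.000e+00 -9.000e-01]
 [ 1.171e+02  1.700e+00  1.100e+00 -2.200e+00]
 [ 1.320e+02  1.500e+00  8.000e-01 -2.600e+00]
 [ 1.470e+02  5.000e-01 -2.200e+00 -2.700e+00]
 [ 1.617e+02  3.000e-01 -4.500e+00 -1.600e+00]
 [ 1.764e+02  8.000e-01 -6.600e+00 -1.800e+00]
 [ 1.913e+02  2.500e+00 -4.100e+00 -1.200e+00]]
f 6.146903995898031 A 5.557429815205819 phi -58.8048087057325 res 0.6429902964778508 [ 0.7  0.3 -0.5  1.1 -0.9 -0.5 -0.6 -0.8 -0.1  0.8  1.   1.4 -0.5 -0.3
 -0.5 -0.6 -0.3 -0.1  0.3  0.7 -0.1 -0.5 -0.4  0.5]
robust 6.0350501287111165 5.436635987425642 -58.1773523344106
ext [ 6.85550045  3.16831132 -5.00016377 -0.10541775 -0.10324068] -57.63995594379161 0.6014443259737492
```

```bash
python3 gen.py 191.5 20 -5 3
```

```text
176.5 [0.0026, 0.001, -0.0004, 0, 0.0051, 0.0021, -0.0006, 0, 0.0077, 0.0031, -0.0006, 0]
161.5 [0.0026, 0.0011, 0.0003, 0, 0.0051, 0.0021, 0.0008, 0, 0.0076, 0.0031, 0.0016, 0]
146.5 [0.0024, 0.001, 0.001, 0, 0.0048, 0.0019, 0.0022, 0, 0.007, 0.0028, 0.0037, 0]
131.5 [0.0021, 0.0009, 0.0016, 0, 0.004, 0.0017, 0.0034, 0, 0.0058, 0.0024, 0.0055, 0]
116.5 [0.0016, 0.0007, 0.0021, 0, 0.0031, 0.0013, 0.0044, 0, 0.0043, 0.0018, 0.0069, 0]
101.5 [0.0011, 0.0004, 0.0025, 0, 0.0019, 0.0007, 0.0052, 0, 0.0026, 0.001, 0.0079, 0]
86.5 [0.0004, 0.0002, 0.0027, 0, 0.0005, 0.0002, 0.0055, 0, 0.0005, 0.0002, 0.0083, 0]
71.5 [-0.0003, -0.0001, 0.0028, 0, -0.0008, -0.0003, 0.0055, 0, -0.0015, -0.0006, 0.0082, 0]
56.5 [-0.0009, -0.0004, 0.0026, 0, -0.002, -0.0008, 0.0051, 0, -0.0034, -0.0014, 0.0075, 0]
41.5 [-0.0015, -0.0006, 0.0023, 0, -0.0032, -0.0013, 0.0044, 0, -0.005, -0.002, 0.0063, 0]
26.5 [-0.0021, -0.0008, 0.0018, 0, -0.0042, -0.0017, 0.0033, 0, -0.0065, -0.0026, 0.0047, 0]
11.5 [-0.0023, -0.001, 0.0011, 0, -0.0048, -0.002, 0.002, 0, -0.0073, -0.003, 0.0027, 0]
-3.5 [-0.0025, -0.001, 0.0005, 0, -0.0051, -0.0021, 0.0006, 0, -0.0077, -0.0031, 0.0006, 0]
-18.5 [-0.0026, -0.0011, -0.0003, 0, -0.0051, -0.0021, -0.0008, 0, -0.0076, -0.0031, -0.0016, 0]
-33.5 [-0.0024, -0.001, -0.001, 0, -0.0047, -0.0019, -0.0022, 0, -0.007, -0.0028, -0.0037, 0]
-48.5 [-0.002, -0.0009, -0.0016, 0, -0.004, -0.0017, -0.0034, 0, -0.0058, -0.0024, -0.0054, 0]
-63.5 [-0.0016, -0.0007, -0.0022, 0, -0.0031, -0.0013, -0.0045, 0, -0.0043, -0.0018, -0.007, 0]
-78.5 [-0.0011, -0.0004, -0.0025, 0, -0.0019, -0.0007, -0.0052, 0, -0.0025, -0.001, -0.0079, 0]
-93.5 [-0.0004, -0.0002, -0.0027, 0, -0.0006, -0.0002, -0.0055, 0, -0.0006, -0.0002, -0.0083, 0]
-108.5 [0.0003, 0.0001, -0.0028, 0, 0.0008, 0.0003, -0.0055, 0, 0.0015, 0.0006, -0.0082, 0]
```

>>> servo_tool(series=[0.0026, 0.001, -0.0004, 0, 0.0051, 0.0021, -0.0006, 0, 0.0077, 0.0031, -0.0006, 0])

```text
time: 21.62
position: [0.5048, -0.2205, 0.0341]
orientation: [-3.138, 0.0, 1.957]
force: [-8.4, -7.2, 9.1]
finger_gap: 0.0136
grasp_force: 51.3
```

>>> servo_tool(series=[0.0026, 0.0011, 0.0003, 0, 0.0051, 0.0021, 0.0008, 0, 0.0076, 0.0031, 0.0016, 0])

```text
time: 22.0
position: [0.512, -0.2176, 0.0352]
orientation: [-3.137, 0.0, 1.957]
force: [-8.5, -10.1, 0.6]
finger_gap: 0.0138
grasp_force: 50.4
```

>>> servo_tool(series=[0.0024, 0.001, 0.001, 0, 0.0048, 0.0019, 0.0022, 0, 0.007, 0.0028, 0.0037, 0])

```text
time: 22.38
position: [0.519, -0.2148, 0.0384]
orientation: [-3.137, -0.0, 1.957]
force: [-5.5, -10.5, -9.1]
finger_gap: 0.0137
grasp_force: 49.4
```

>>> servo_tool(series=[0.0021, 0.0009, 0.0016, 0, 0.004, 0.0017, 0.0034, 0, 0.0058, 0.0024, 0.0055, 0])

```text
time: 22.75
position: [0.5253, -0.2122, 0.0437]
orientation: [-3.138, -0.001, 1.957]
force: [-1.2, -8.6, -13.2]
finger_gap: 0.0139
grasp_force: 48.9
```

>>> servo_tool(series=[0.0016, 0.0007, 0.0021, 0, 0.0031, 0.0013, 0.0044, 0, 0.0043, 0.0018, 0.0069, 0])

```text
time: 23.12
position: [0.5302, -0.2102, 0.0507]
orientation: [-3.139, -0.001, 1.958]
force: [3.8, -6.6, -12.6]
finger_gap: 0.013
grasp_force: 49.0
```

>>> servo_tool(series=[0.0011, 0.0004, 0.0025, 0, 0.0019, 0.0007, 0.0052, 0, 0.0026, 0.001, 0.0079, 0])

```text
time: 23.5
position: [0.5332, -0.209, 0.0588]
orientation: [-3.14, -0.001, 1.958]
force: [6.0, -4.4, -10.3]
finger_gap: 0.0135
grasp_force: 49.2
```

>>> servo_tool(series=[0.0004, 0.0002, 0.0027, 0, 0.0005, 0.0002, 0.0055, 0, 0.0005, 0.0002, 0.0083, 0])

```text
time: 23.88
position: [0.5341, -0.2087, 0.0674]
orientation: [-3.141, -0.001, 1.958]
force: [5.4, -3.4, -8.5]
finger_gap: 0.0133
grasp_force: 49.5
```

>>> servo_tool(series=[-0.0003, -0.0001, 0.0028, 0, -0.0008, -0.0003, 0.0055, 0, -0.0015, -0.0006, 0.0082, 0])

```text
time: 24.25
position: [0.5328, -0.2092, 0.0758]
orientation: [3.141, -0.001, 1.958]
force: [7.9, -1.6, -5.3]
finger_gap: 0.0134
grasp_force: 49.8
```

>>> servo_tool(series=[-0.0009, -0.0004, 0.0026, 0, -0.002, -0.0008, 0.0051, 0, -0.0034, -0.0014, 0.0075, 0])

```text
time: 24.62
position: [0.5295, -0.2106, 0.0835]
orientation: [3.141, -0.0, 1.958]
force: [6.1, 0.6, -3.0]
finger_gap: 0.0136
grasp_force: 50.1
```

>>> servo_tool(series=[-0.0015, -0.0006, 0.0023, 0, -0.0032, -0.0013, 0.0044, 0, -0.005, -0.002, 0.0063, 0])

```text
time: 25.0
position: [0.5244, -0.2126, 0.0899]
orientation: [3.141, -0.0, 1.958]
force: [5.2, -1.0, -1.4]
finger_gap: 0.0136
grasp_force: 50.3
```

>>> servo_tool(series=[-0.0021, -0.0008, 0.0018, 0, -0.0042, -0.0017, 0.0033, 0, -0.0065, -0.0026, 0.0047, 0])

```text
time: 25.38
position: [0.5179, -0.2152, 0.0948]
orientation: [3.141, 0.0, 1.958]
force: [5.7, -0.3, 0.8]
finger_gap: 0.0132
grasp_force: 50.5
```

>>> servo_tool(series=[-0.0023, -0.001, 0.0011, 0, -0.0048, -0.002, 0.002, 0, -0.0073, -0.003, 0.0027, 0])

```text
time: 25.75
position: [0.5103, -0.2184, 0.0976]
orientation: [3.142, 0.0, 1.958]
force: [3.2, -0.4, 3.4]
finger_gap: 0.0135
grasp_force: 50.8
```

>>> servo_tool(series=[-0.0025, -0.001, 0.0005, 0, -0.0051, -0.0021, 0.0006, 0, -0.0077, -0.0031, 0.0006, 0])

```text
time: 26.12
position: [0.5023, -0.2216, 0.0981]
orientation: [-3.141, 0.0, 1.958]
force: [2.3, -2.7, 4.1]
finger_gap: 0.0137
grasp_force: 50.8
```

>>> servo_tool(series=[-0.0026, -0.0011, -0.0003, 0, -0.0051, -0.0021, -0.0008, 0, -0.0076, -0.0031, -0.0016, 0])

```text
time: 26.5
position: [0.4947, -0.2247, 0.0964]
orientation: [-3.141, 0.0, 1.958]
force: [1.2, -2.2, 4.5]
finger_gap: 0.0132
grasp_force: 50.8
```

>>> servo_tool(series=[-0.0024, -0.001, -0.001, 0, -0.0047, -0.0019, -0.0022, 0, -0.007, -0.0028, -0.0037, 0])

```text
time: 26.88
position: [0.4878, -0.2274, 0.0927]
orientation: [-3.141, 0.0, 1.958]
force: [0.9, -4.0, 3.9]
finger_gap: 0.0133
grasp_force: 50.8
```

>>> servo_tool(series=[-0.002, -0.0009, -0.0016, 0, -0.004, -0.0017, -0.0034, 0, -0.0058, -0.0024, -0.0054, 0])

```text
time: 27.25
position: [0.4822, -0.2298, 0.0872]
orientation: [-3.142, 0.0, 1.958]
force: [0.8, -4.5, 2.4]
finger_gap: 0.0135
grasp_force: 50.7
```

>>> servo_tool(series=[-0.0016, -0.0007, -0.0022, 0, -0.0031, -0.0013, -0.0045, 0, -0.0043, -0.0018, -0.007, 0])

```text
time: 27.62
position: [0.4779, -0.2315, 0.0802]
orientation: [-3.142, -0.0, 1.958]
force: [0.1, -4.4, 2.5]
finger_gap: 0.0132
grasp_force: 50.7
```

>>> servo_tool(series=[-0.0011, -0.0004, -0.0025, 0, -0.0019, -0.0007, -0.0052, 0, -0.0025, -0.001, -0.0079, 0])

```text
time: 28.0
position: [0.4754, -0.2325, 0.0723]
orientation: [-3.142, 0.0, 1.958]
force: [-0.1, -4.4, 3.2]
finger_gap: 0.0132
grasp_force: 50.7
```

>>> servo_tool(series=[-0.0004, -0.0002, -0.0027, 0, -0.0006, -0.0002, -0.0055, 0, -0.0006, -0.0002, -0.0083, 0])

```text
time: 28.38
position: [0.4749, -0.2327, 0.064]
orientation: [3.141, 0.0, 1.958]
force: [-1.0, -2.9, 4.2]
finger_gap: 0.0135
grasp_force: 50.8
```

>>> servo_tool(series=[0.0003, 0.0001, -0.0028, 0, 0.0008, 0.0003, -0.0055, 0, 0.0015, 0.0006, -0.0082, 0])

```text
time: 28.75
position: [0.4765, -0.2321, 0.0559]
orientation: [3.141, 0.0, 1.958]
force: [-0.4, -3.0, 5.2]
finger_gap: 0.0128
grasp_force: 50.9
```

```bash
cat >> fit.py <<'E'
R=np.array([float(x) for x in """.5048 -.2205 .0341 -8.4 -7.2 9.1 .512 -.2176 .0352 -8.5 -10.1 .6 .519 -.2148 .0384 -5.5 -10.5 -9.1 .5253 -.2122 .0437 -1.2 -8.6 -13.2 .5302 -.2102 .0507 3.8 -6.6 -12.6 .5332 -.209 .0588 6 -4.4 -10.3 .5341 -.2087 .0674 5.4 -3.4 -8.5 .5328 -.2092 .0758 7.9 -1.6 -5.3 .5295 -.2106 .0835 6.1 .6 -3 .5244 -.2126 .0899 5.2 -1 -1.4 .5179 -.2152 .0948 5.7 -.3 .8 .5103 -.2184 .0976 3.2 -.4 3.4 .5023 -.2216 .0981 2.3 -2.7 4.1 .4947 -.2247 .0964 1.2 -2.2 4.5 .4878 -.2274 .0927 .9 -4 3.9 .4822 -.2298 .0872 .8 -4.5 2.4 .4779 -.2315 .0802 .1 -4.4 2.5 .4754 -.2325 .0723 -.1 -4.4 3.2 .4749 -.2327 .064 -1 -2.9 4.2 .4765 -.2321 .0559 -.4 -3 5.2""".split()]).reshape(-1,6)
xs=R[:,:2]@X;z=R[:,2];fx=R[:,3:5]@X;fz=R[:,5]
s2=least_squares(lambda p:np.hypot(xs-p[0],z-p[1])-p[2],s).x;print("circle",s2)
t2=np.arctan2(xs-s2[0],z-s2[1]);ft2=-(fx*np.cos(t2)-fz*np.sin(t2))
print(np.c_[np.degrees(t2)%360,ft2].round(1).tolist())
c,e=fit(np.c_[-np.ones_like(t2),-np.sin(t2),-np.cos(t2)],ft2)
print("rev f",c[0],"A",np.hypot(c[1],c[2]),"phi",np.degrees(np.arctan2(c[2],c[1])),e.round(1))
T=np.r_[th,t2];c,e=fit(np.c_[np.r_[o,-np.ones_like(t2)],-np.sin(T),-np.cos(T)],np.r_[ft,ft2])
print("all",c,np.hypot(c[1],c[2]),np.degrees(np.arctan2(c[2],c[1])),e.std())
E
python3 fit.py | tail -5
```

```text
circle [0.38438018 0.06623437 0.03196946]
[[179.3, -10.4], [165.3, -11.1], [150.6, -12.3], [135.1, -12.4], [119.2, -10.5], [103.5, -9.1], [87.9, -8.6], [72.6, -7.1], [57.4, -5.7], [42.3, -4.2], [26.9, -4.2], [11.3, -2.1], [355.8, -1.4], [340.7, -1.8], [325.8, -1.6], [311.1, -1.2], [296.0, -1.6], [280.9, -2.8], [266.0, -4.3], [251.1, -5.4]]
rev f 6.320101415841073 A 5.211948277014486 phi -61.363599688942486 [ 0.5  0.2 -0.8 -1.1  0.2  0.7  0.   0.3  0.3  0.4 -0.9  0.2  0.2 -0.6
 -0.5  0.2  0.5  0.2 -0.2  0. ]
all [ 6.2227154   2.70411328 -4.64842997] 5.377743933700551 -59.812316517378065 0.5996938492364563
```

>>> servo_tool(series=[0.0007, 0.0003, -0.002, 0, 0.0015, 0.0006, -0.004, 0, 0.0025, 0.001, -0.0058, 0, 0.0025, 0.001, -0.0058, 0, 0.0025, 0.001, -0.0058, 0, 0.0025, 0.001, -0.0058, 0, 0.0025, 0.001, -0.0058, 0])

```text
time: 29.62
position: [0.479, -0.2311, 0.0501]
orientation: [3.141, -0.0, 1.958]
force: [3.1, -3.7, -2.4]
finger_gap: 0.0135
grasp_force: 50.2
```

```bash
python3 - <<'E'
from h import *
s=bot.sense();p=s["position"];y=np.radians(22.1)
print(p,s["force"],np.abs(s["dq"]).max(),np.degrees(np.arctan2(p[:2]@[np.cos(y),np.sin(y)]-.38435,p[2]-.06624))%360)
im=bot.snapshot("wrist")[:,:,::-1];sd=bot.snapshot("side")[:,:,::-1]
o=np.zeros((300,800,3),np.uint8);o[:,:400]=cv2.resize(im,(400,300));o[:,400:]=cv2.resize(sd,(400,300))
cv2.imwrite("pics/m5.png",o)
E
```

```text
[ 0.47896471 -0.23105493  0.05007099] [ 3.13661534 -3.7206589  -2.39080828] 0.0014594989199352233 239.5496075220978
```

View pics/m5.png

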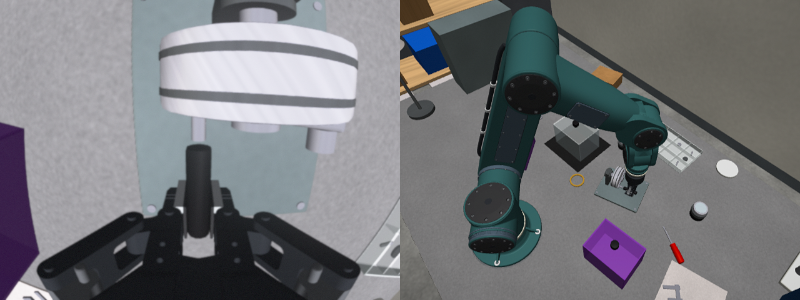

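The handle is gripped at 239.5° against a target of 240°, the hood is standing on the mat, and the arm is still.

```bash
python3 -c "
from plant import bot
print(bot.job_done())"
```

```text
the job is handed in; nothing more can be done
None
```

The job is handed in: the hood stands upright about 1 to 2 mm from the mat's centre, the drum was turned a full circle and back, and the arm is still, gripping the crank at 239.5°, within about 2° of where the forces put the heavy side straight down.

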